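# Back off the specimen winder by one ratchet notch

## Task

Let the fibre winder on the bench back by one notch: with closed fingertips, push the pawl's T-bar away from the wheel until the pawl tips up and stays lifted, push a capstan pin so that the wheel turns backward (its top moving towards the pawl's pivot) by exactly one tooth, then tip the pawl back so that it drops fully into the next notch. Push gently and do not grip the T-bar or the pins, and leave the carton, the loupe and the jar standing where they are.

Things in the scene. Friction and masses are not known exactly. Their poses are not given: they have to be found in the camera images.
- stand: Winder stand, screwed to the bench: grey base 200 x 165 x 10 mm, aluminium cheeks and post. Origin on the bench straight below the axle; z up; x horizontal, from the axle towards the pawl's pivot; y along the axle. Axle at x 0, z 90 mm. Pawl pivot at x 70, z 146 mm, on a post at x 57 to 83, y -22 to -14, up to z 156 mm. Capstan pins in the plane y -48 mm; pawl at y 5 mm.
- wheel (a joint): Turn of toothed wheel (8 teeth, 104 mm across), white drum and pins together, rad; about 0 at start (within 0.05). Positive is backward: the wheel's top moves along the stand's +x. One notch = 0.785. A brake holds it where left; about 2 N at a pin's end turns it. Pawl seated: some 0.12 of play, then blocked. The pawl drops fully in when the wheel is within about 0.1 of a whole notch.
- pawl (a joint): Pawl angle, rad: 0 seated (nose, on the stand's -x side of the pivot, between two teeth at the wheel's top), 0.65 fully lifted (stop). Grows as the T-bar is pushed along the stand's +x. Over-centre weight: above about 0.4 it tips by itself to 0.65 and stays, below about 0.25 it falls by itself towards 0; under 1 N at the T-bar moves it. The nose clears the teeth above about 0.2.
- tbar (a point): Centre of the pawl's T-bar, a steel rod 12 mm thick, 44 mm long, along the stand's y, on an 8 x 10 mm stem 55 mm from the pivot: at stand x 56, y 5, z 199 mm when seated, at x 91, z 197 mm when lifted. The pawl arm (10 mm high, 12 mm wide, 74 mm long) points from the pivot towards the wheel, a small counterweight away from it.
- pin_end (a point): Centre of the outer end of the capstan pin to push, the uppermost of four radial rods (10 mm thick, 90 degrees apart, ends 78 mm from the axle, 20 mm hub radius). At start it leans 22.5 degrees towards the stand's -x (end at x -30, y -48, z 162 mm); one notch back it leans 22.5 degrees towards +x.
- carton: Loose white and green carton 45 x 45 x 70 mm, upright; origin at the centre of its underside. Bystander, not to be moved.
- loupe: Loose black loupe, 44 mm across, 40 mm high, upright; origin at the centre of its underside. Bystander, not to be moved.
- jar: Loose small glass jar with white cap, 40 mm across, 60 mm high, upright; origin at the centre of its underside. Bystander, not to be moved.

How it is judged:
By the outcome, as a careful person would: the job done as asked, in the order asked, and still so for the second after the job is handed in, with the robot touching nothing.
It also fails if it takes over 58 s, if anything falls off the work surface, if the arm or the gripper's body presses on something with over 40 N, if the wrist force passes 120 N, or if a joint passes its speed limit or range.

## Robot

A 7-joint arm with a two-finger parallel gripper is mounted at the origin on the work surface. World frame = base frame: x ahead of the robot, y to its left, z up, the work surface at z = 0. Lengths are in m, angles in rad, forces in N, time in s.
With the tool pointing down it reaches from about 0.4 to 0.875 m from the base axis. Payload 19.3 kg.
Tool frame: the origin (TCP) lies midway between the tips of the shut fingers; the grasp point (between the pads) lies 19 mm behind it (pinch_z is the distance from the TCP to the grasp point, in m); z points along the fingers, y is the direction in which the jaws open and shut (so a half turn about z gives the same grasp; the last joint's range is limited). The gripper opens to 85 mm and grips with 20 to 120 N. Pads are 22 mm wide; open, the fingers measure 114 mm over their backs; the gripper's body (76 mm by 85 mm) begins 54 mm behind the grasp point. The pads swing forward as they close: fully open they stand 13 mm farther back than shut.
Start: joints at [1.226, 0.521, -0.036, 1.599, 0.021, 1.021, -0.113], TCP at [0.17, -0.602, 0.231] pointing down, gripper open.
Joint ranges: [-2.91, 2.91], [-0.3, 2.13], [-1.5, 1.42], [0.17, 2.43], [-1.26, 4.41], [0.16, 1.93], [-2.52, 2.52]. Speed limits (rad/s): [1.89, 1.89, 2.39, 2.39, 3.01, 3.01, 3.01].

## Interface

Orientations are given as a unit quaternion [w, x, y, z].
In Python, from rig import state, grab_frame, job_done, pinch_z gives the robot as it stands.
- The arm moves only by the tool carry_out, never from a script. Its argument "increments" is a list of rows, each a list of 6 numbers: the shift along the tool's x, y, z in cm, then the turn, a rotation vector about the tool's x, y, z in degrees. A call has 1 to 12 rows; each row is the pose to reach, as a shift and turn from the pose measured when the call began, along the tool's axes at that moment; what a row does not reach only later rows make up. A row lasts 1/8 s, in which the tool goes at most 62.5 mm and 10.7 degrees, less where a joint would pass 70% of its speed; a pose out of reach is approached as far as the arm can. A call with a gripper value outside its range is refused whole. "fingers" is the finger opening in cm, from 0 to 8.54, set as the call begins (left out, the last holds). The fingers move at their own pace and stop on an object; "squeeze" is the grip in N (left out, the last holds). Time passes only in rows, so rows that repeat a pose let the fingers close. It gives the time, the measured TCP pose, the force and the opening at its end, in the units of the state.
- state(): the state, without advancing time (a new reading comes with each control period).
- grab_frame(name): name is "side" or "top"; returns a dict with "img" (480x640x3 uint8, blue, green, red), "camera_matrix" (3x3 intrinsics, pixels), "pose" (4x4, takes a point from camera to world coordinates). Camera axes: x right, y up, looking along -z (the intrinsics and any distortion apply to the point x, -y, -z); pixel columns grow to the right and rows downward; lengths in m; the calibration is good to about 2 mm. A picture is of the moment at which its call begins. There is no depth.
- job_done(): hands the job in, once; it reports no verdict.
The state is a dict: "t": time; "qpos": joint angles; "joint_velocities": joint speeds; "joint_efforts": joint torques, N m; "tool_pos": TCP position; "ee_rot": TCP orientation; "force": force on the tool from outside, world axes, zero at the start; "torque": the same for the moment, N m; "width": opening from 0.0 (shut) to 1.0 (fully open).
Only numpy, scipy, OpenCV 4.12 (cv2) and the standard library are available. Lean on these libraries where they do the work, as an engineer would, in place of code of your own. Each camera call takes 0.05 s, during which the arm holds its last target.

## Working session

There is one attempt and no reset: what is moved stays moved. The work goes in short steps, Python scripts to look and compute and a tool call to move; the robot and the scene stay as the last step left them, time stands still between calls to the robot, and variables do not carry over. Pictures are saved under pics/ and viewed, and the job is handed in when it is done.

Besides the shell and the picture viewer there is one more tool, called after "Call:" as name(argument=value, ...), one argument or row to a line, values as JSON. carry_out: Moves the arm, as the interface text tells. Its arguments: {"type":"object","properties":{"increments":{"type":"array"},"fingers":{"type":"number"},"squeeze":{"type":"number"}},"required":["increments"]}

```bash
ls; mkdir -p pics; python3 - <<'E'
from rig import *
import cv2,numpy as np
print(state(),pinch_z)
for n in("side","top"):
    f=grab_frame(n);cv2.imwrite(f"pics/{n}0.png",f["img"]);np.savez(f"pics/{n}0.npz",**f)
    print(n,f["camera_matrix"].tolist(),np.round(f["pose"],4).tolist(),f.keys())
E
```

```text
pics
{'t': 0.0, 'qpos': array([ 1.22576048,  0.52201869, -0.03634939,  1.60000644,  0.02117358,
        1.02108019, -0.11277606]), 'joint_velocities': array([-0.00182321,  0.00096077, -0.00064435,  0.0001639 ,  0.00176589,
       -0.00044742,  0.00055384]), 'joint_efforts': array([-2.35648324e-03, -9.27107763e+01,  1.97893851e+00, -3.69936168e+01,
        1.78120489e-02,  8.08789831e-03,  3.54631618e-05]), 'tool_pos': array([ 0.16951134, -0.60122543,  0.23072311]), 'ee_rot': array([-5.55566629e-04,  9.90571534e-01,  1.36995321e-01, -1.00363037e-04]), 'force': array([ 0.28986713, -0.32752508, -0.21469377]), 'torque': array([0.01761881, 0.05435613, 0.00913619]), 'width': 1.0008415382155889} 0.0187
side [[520.6607706264224, 0.0, 312.94509150079625], [0.0, 520.6607706264224, 232.72185720089522], [0.0, 0.0, 1.0]] [[0.9564, 0.1854, -0.2258, 0.3579], [-0.2921, 0.5963, -0.7477, -0.5621], [-0.004, 0.7811, 0.6244, 0.6153], [0.0, 0.0, 0.0, 1.0]] dict_keys(['img', 'camera_matrix', 'pose'])
top [[539.2537896902478, 0.0, 319.36534761827505], [0.0, 539.2537896902478, 241.21132276911487], [0.0, 0.0, 1.0]] [[0.1076, 0.9723, -0.2075, 0.3651], [-0.9942, 0.1049, -0.0241, 0.0264], [-0.0016, 0.2088, 0.9779, 0.9736], [0.0, 0.0, 0.0, 1.0]] dict_keys(['img', 'camera_matrix', 'pose'])
```

View pics/side0.png

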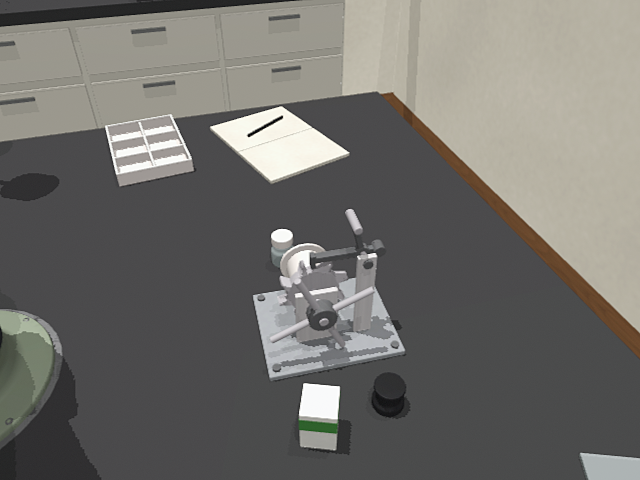

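View pics/top0.png

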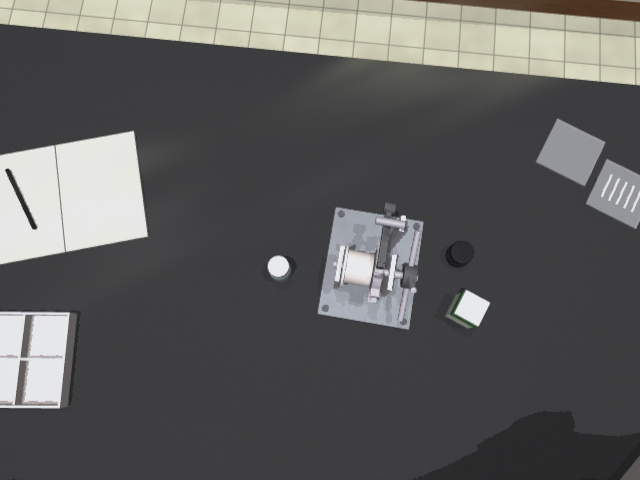

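```bash
python3 - <<'E'
import cv2,numpy as np
s=cv2.imread("pics/side0.png")[195:395,235:425];cv2.imwrite("pics/side0z.png",cv2.resize(s,None,fx=3,fy=3,interpolation=cv2.INTER_CUBIC))
s=cv2.imread("pics/top0.png")[195:340,300:500];cv2.imwrite("pics/top0z.png",cv2.resize(s,None,fx=4,fy=4,interpolation=cv2.INTER_CUBIC))
E
```

```text
(no output)
```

View pics/side0z.png

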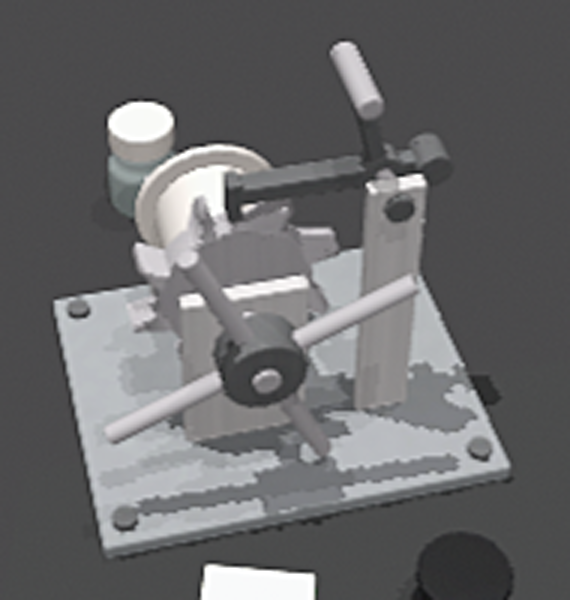

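View pics/top0z.png

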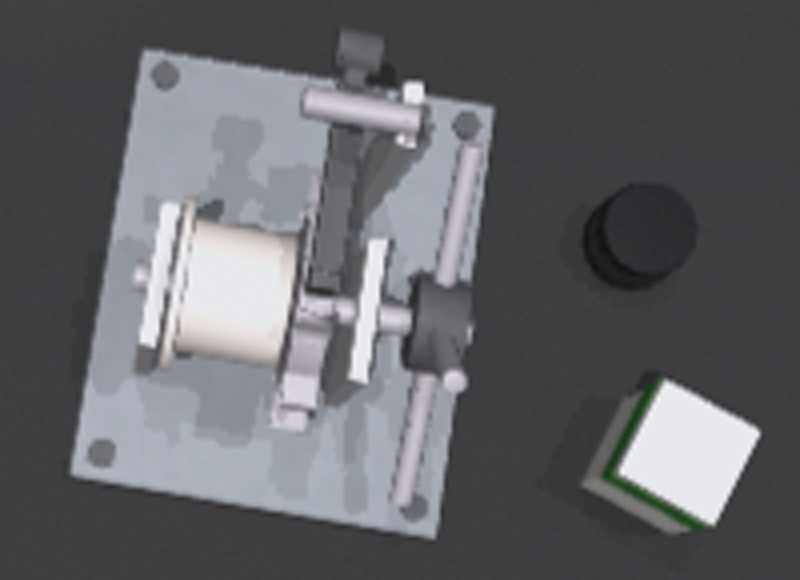

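```bash
cat > h.py <<'E'
import numpy as np,cv2
def load(n): return dict(np.load(f"pics/{n}.npz"))
def ray(f,p):
    K=f["camera_matrix"];T=f["pose"]
    d=np.linalg.solve(K,[p[0],p[1],1]);d=T[:3,:3]@(d*[1,-1,-1]);return T[:3,3],d/np.linalg.norm(d)
def tri(r):
    A=0;b=0
    for o,d in r:
        P=np.eye(3)-np.outer(d,d);A=A+P;b=b+P@o
    x=np.linalg.solve(A,b);return x,[np.linalg.norm((np.eye(3)-np.outer(d,d))@(x-o)) for o,d in r]
def onz(r,z): o,d=r;return o+d*(z-o[2])/d[2]
def proj(f,X):
    T=f["pose"];c=T[:3,:3].T@(np.asarray(X)-T[:3,3]);c=c*[1,-1,-1];u=f["camera_matrix"]@c;return u[:2]/u[2]
E
cat > m.py <<'E'
from h import *
S=load("side0");Tp=load("top0")
sz=lambda p:(p[0]/3+235-1/3,p[1]/3+195-1/3); tz=lambda p:(p[0]/4+300-.4,p[1]/4+195-.4)
pts={"tbar":((56,5,199),(358,79),(362,112)),"pinx+":((72,-48,120),(413,285),(470,150)),"pinx-":((-72,-48,60),(113,434),(401,500)),
"pinup":((-30,-48,162),(188,260),(456,382)),"tb_l":((56,27,199),(344,50),(306,104)),"tb_r":((56,-17,199),(371,108),(418,120))}
A=[];B=[]
for k,(s,a,b) in pts.items():
    x,e=tri([ray(S,sz(a)),ray(Tp,tz(b))]);print(k,s,np.round(x*1000,1),np.round(np.array(e)*1000,1));A.append(s);B.append(x*1000)
for c in [(143,49),(494,106),(437,538),(71,476)]: print("corner",np.round(onz(ray(Tp,tz(c)),.010)*1000,1))
for c in [(54,301),(108,545),(509,468)]: print("cornerS",np.round(onz(ray(S,sz(c)),.010)*1000,1))
A=np.array(A)[:,:2];B=np.array(B)[:,:2];a=A-A.mean(0);b=B-B.mean(0)
th=np.arctan2((a[:,0]*b[:,1]-a[:,1]*b[:,0]).sum(),(a*b).sum());R=np.array([[np.cos(th),-np.sin(th)],[np.sin(th),np.cos(th)]])
t=B.mean(0)-R@A.mean(0);print("yaw",np.degrees(th),"t",t,"res",np.round(B-(A@R.T+t),1).tolist())
print("loupe",onz(ray(Tp,tz((650,232))),.04),"carton",onz(ray(Tp,tz((688,450))),.07))
E
python3 m.py
```

```text
tbar (56, 5, 199) [568.1 -55.4 198.6] [0.6 0.6]
pinx+ (72, -48, 120) [ 578.  -108.8  119.3] [0.4 0.4]
pinx- (-72, -48, 60) [ 439.2 -100.4   57. ] [0.6 0.6]
pinup (-30, -48, 162) [ 476.7 -103.5  159. ] [1.2 1.2]
tb_l (56, 27, 199) [569.  -34.6 199.5] [0.4 0.4]
tb_r (56, -17, 199) [566.8 -76.2 198.5] [1.1 1.1]
corner [637.4  27.7  10. ]
corner [ 627.6 -135.7   10. ]
corner [ 428.7 -124.    10. ]
corner [438.4  39.6  10. ]
cornerS [436.3  37.1  10. ]
cornerS [ 427.8 -124.5   10. ]
cornerS [ 623.3 -138.5   10. ]
yaw -3.601384332090206 t [511.36522729 -56.89754363] res [[0.6, -0.0], [-2.2, 0.6], [2.7, -0.1], [-1.7, -0.5], [0.0, -1.1], [0.6, 1.2]]
loupe [ 0.56971724 -0.20280641  0.04      ] carton [ 0.47222741 -0.21607325  0.07      ]
```

```bash
cat > g.py <<'E'
import sys,numpy as np
from rig import state
from scipy.spatial.transform import Rotation as Ro
th=np.radians(-3.6);O=np.array([.5114,-.0569])
R2=np.array([[np.cos(th),-np.sin(th)],[np.sin(th),np.cos(th)]])
s=state();q=s["ee_rot"];R=Ro.from_quat([q[1],q[2],q[3],q[0]])
p=np.array(s["tool_pos"]);cur=np.r_[R2.T@(p[:2]-O),p[2]]*1000
D=Ro.from_matrix(np.array([[np.cos(th),np.sin(th),0],[np.sin(th),-np.cos(th),0],[0,0,-1]]))
print("t",round(s["t"],2),"stand mm",np.round(cur,1),"F",np.round(s["force"],1),"w",round(s["width"],2))
print("turn",np.round((R.inv()*D).as_rotvec(degrees=True),1))
for a in sys.argv[1:]:
    x,y,z=map(float,a.split(","));w=np.r_[R2@np.array([x,y])/1000+O,z/1000]
    print(a,"cm",np.round(R.inv().apply(w-p)*100,2))
E
python3 g.py 10,5,240
```

```text
t 0.1 stand mm [-307.1 -564.8  230.8] F [-0.   0.4  0. ] w 1.0
turn [-0.1  0.  19.3]
10,5,240 cm [ 48.79 -43.26  -0.88]
```

Call:
carry_out(
  increments=[
    [1,-1,-0.5,0,0,1],
    [4,-3.5,-0.9,0,0,2],
    [8.5,-7.5,-0.9,0,0,4],
    [13,-11.5,-0.9,0,0,6],
    [17.5,-15.5,-0.9,0,0,8],
    [22,-19.5,-0.9,0,0,10],
    [26.5,-23.5,-0.9,0,0,12],
    [31,-27.5,-0.9,0,0,14],
    [35.5,-31.5,-0.9,0,0,16],
    [40,-35.5,-0.9,0,0,18],
    [44.5,-39.5,-0.9,0,0,19.3],
    [48.8,-43.2,-0.9,0,0,19.3],
  ],
  fingers=0,
  squeeze=20,
)

```text
t: 1.6
tool_pos: [0.5223, -0.0504, 0.2406]
ee_rot: [-0.0, 1.0, -0.031, 0.0]
force: [1.4, -1.3, 0.2]
width: -0.004
```

```bash
python3 g.py 20,5,235 20,5,190
```

```text
t 1.6 stand mm [ 10.5   7.2 240.6] F [ 1.4 -1.3  0.2] w -0.0
turn [-0. -0.  0.]
20,5,235 cm [0.95 0.22 0.56]
20,5,190 cm [0.95 0.22 5.06]
```

Call:
carry_out(
  increments=[
    [0.9,0.2,1.5,0,0,0],
    [0.9,0.2,3,0,0,0],
    [0.9,0.2,4.5,0,0,0],
    [0.9,0.2,5,0,0,0],
    [0.9,0.2,5,0,0,0],
  ],
)

```text
t: 2.22
tool_pos: [0.5309, -0.0534, 0.1905]
ee_rot: [-0.0, 1.0, -0.032, -0.0]
force: [-0.6, -0.4, -0.3]
width: 0.001
```

```bash
python3 g.py 34,5,190 64,5,190;python3 - <<'E'
from rig import *
import cv2
f=grab_frame("side");cv2.imwrite("pics/s1.png",cv2.resize(f["img"][150:400,200:440],None,fx=2.4,fy=2.4))
E
```

```text
t 2.23 stand mm [ 19.2   4.7 190.5] F [-0.6 -0.4 -0.3] w 0.0
turn [-0.  0. -0.]
34,5,190 cm [ 1.48 -0.03  0.05]
64,5,190 cm [ 4.48 -0.03  0.05]
```

View pics/s1.png

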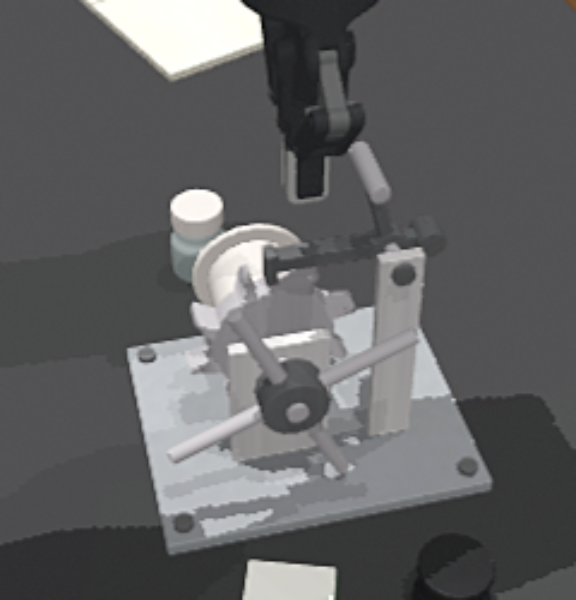

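The closed tips (≈(307,198) in the crop) hang left of the T-bar ((370,170)) and are clear of the pawl arm. Next I push it.

Call:
carry_out(
  increments=[
    [1.2,0,0,0,0,0],
    [1.8,0,0,0,0,0],
    [2.2,0,0,0,0,0],
    [2.6,0,0,0,0,0],
    [3.0,0,0,0,0,0],
    [3.4,0,0,0,0,0],
    [3.8,0,0,0,0,0],
    [4.2,0,0,0,0,0],
    [4.5,0,0,0,0,0],
    [4.6,0,0,0,0,0],
    [4.6,0,0,0,0,0],
  ],
)

```text
t: 3.65
tool_pos: [0.577, -0.0562, 0.1908]
ee_rot: [-0.0, 1.0, -0.031, 0.0]
force: [0.2, 0.5, 0.1]
width: 0.002
```

```bash
python3 g.py 55,5,190 55,5,245;python3 - <<'E'
from rig import *
import cv2
f=grab_frame("side");cv2.imwrite("pics/s2.png",cv2.resize(f["img"][150:400,200:440],None,fx=2.4,fy=2.4))
E
```

```text
t 3.65 stand mm [ 65.4   4.9 190.8] F [0.2 0.5 0.1] w 0.0
turn [-0. -0. -0.]
55,5,190 cm [-1.04 -0.01  0.08]
55,5,245 cm [-1.04 -0.02 -5.42]
```

View pics/s2.png

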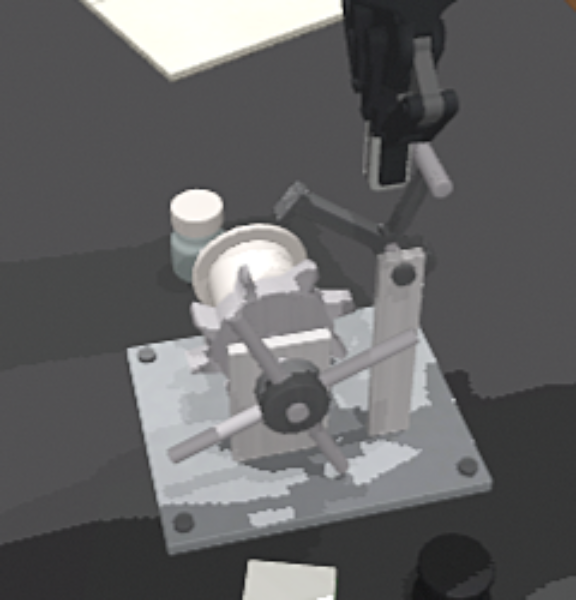

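The pawl is lifted: nose up at crop (290,200), T-bar clear to the right of the tips.

Call:
carry_out(
  increments=[
    [-0.6,0,-0.8,0,0,0],
    [-0.8,0,-3,0,0,0],
    [-1,0,-5.4,0,0,0],
    [-4,1.3,-5.4,0,0,0],
    [-8,3.3,-5.4,0,0,0],
    [-11.5,5,-5.4,0,0,0],
    [-12.5,5.3,-5.4,0,0,0],
    [-12.5,5.3,-3,0,0,0],
    [-12.5,5.3,0,0,0,0],
    [-12.5,5.3,3,0,0,0],
    [-12.5,5.3,4.2,0,0,0],
    [-12.5,5.3,4.2,0,0,0],
  ],
)

```text
t: 5.2
tool_pos: [0.4489, -0.1009, 0.1488]
ee_rot: [-0.0, 1.0, -0.031, -0.0]
force: [0.3, 0.4, 0.5]
width: 0.001
```

```bash
python3 g.py -46,-48,148 7.6,-48,148;python3 - <<'E'
from rig import *
import cv2
f=grab_frame("side");cv2.imwrite("pics/s3.png",cv2.resize(f["img"][150:400,200:440],None,fx=2.4,fy=2.4))
E
```

```text
t 5.2 stand mm [-59.6 -47.9 148.8] F [0.3 0.4 0.5] w 0.0
turn [-0.1  0.   0. ]
-46,-48,148 cm [1.36 0.01 0.08]
7.6,-48,148 cm [6.72 0.01 0.07]
```

View pics/s3.png

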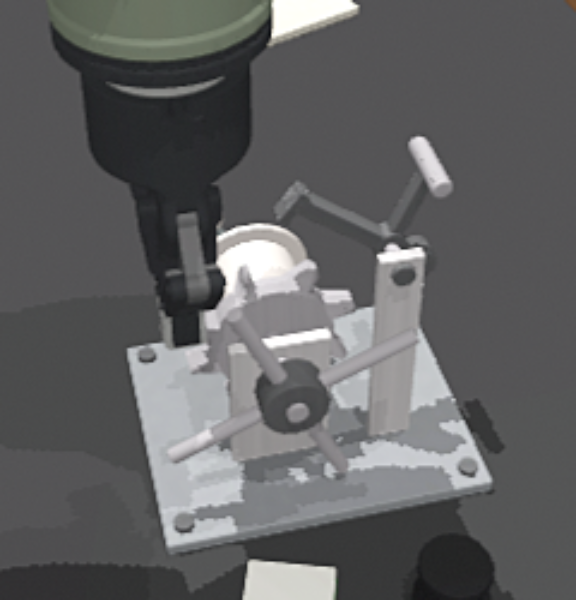

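The pawl stays lifted and the tips stand just left of the uppermost pin (end at crop (235,320)). I'll push in +x and stop short.

Call:
carry_out(
  increments=[
    [0.8,0,0,0,0,0],
    [1.4,0,0,0,0,0],
    [2,0,0,0,0,0],
    [2.5,0,0,0,0,0],
    [3,0,0,0,0,0],
    [3.5,0,0,0,0,0],
    [4,0,0,0,0,0],
    [4.5,0,0,0,0,0],
    [5,0,0,0,0,0],
    [5.5,0,0,0,0,0],
    [5.9,0,0,0,0,0],
    [5.9,0,0,0,0,0],
  ],
)

```text
t: 6.75
tool_pos: [0.5085, -0.1047, 0.1493]
ee_rot: [-0.0, 1.0, -0.031, 0.0]
force: [-0.7, -0.5, -0.7]
width: -0.001
```

```bash
python3 g.py 7.6,-48,148;python3 - <<'E'
from rig import *
import cv2,numpy as np
f=grab_frame("side");np.savez("pics/side4.npz",**f);cv2.imwrite("pics/s4.png",cv2.resize(f["img"][195:395,235:425],None,fx=3,fy=3,interpolation=cv2.INTER_CUBIC))
f=grab_frame("top");np.savez("pics/top4.npz",**f);cv2.imwrite("pics/t4.png",cv2.resize(f["img"][195:340,300:500],None,fx=4,fy=4,interpolation=cv2.INTER_CUBIC))
E
```

```text
t 6.75 stand mm [ 1.000e-01 -4.790e+01  1.493e+02] F [-0.7 -0.5 -0.7] w -0.0
turn [-0.1 -0.   0. ]
7.6,-48,148 cm [0.75 0.01 0.13]
```

View pics/s4.png

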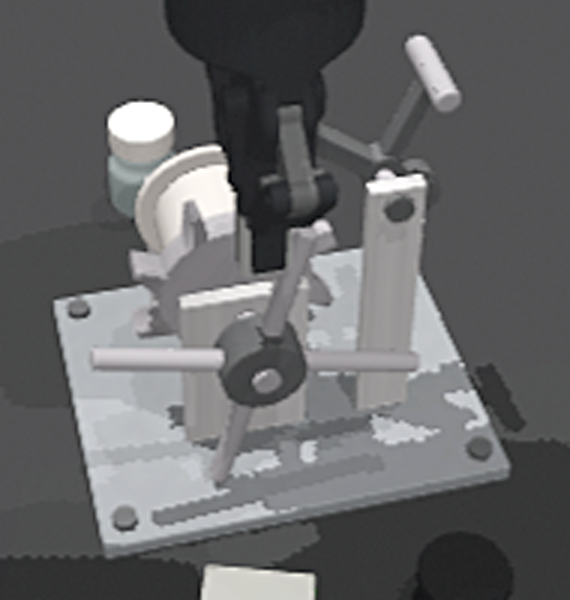

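View pics/t4.png

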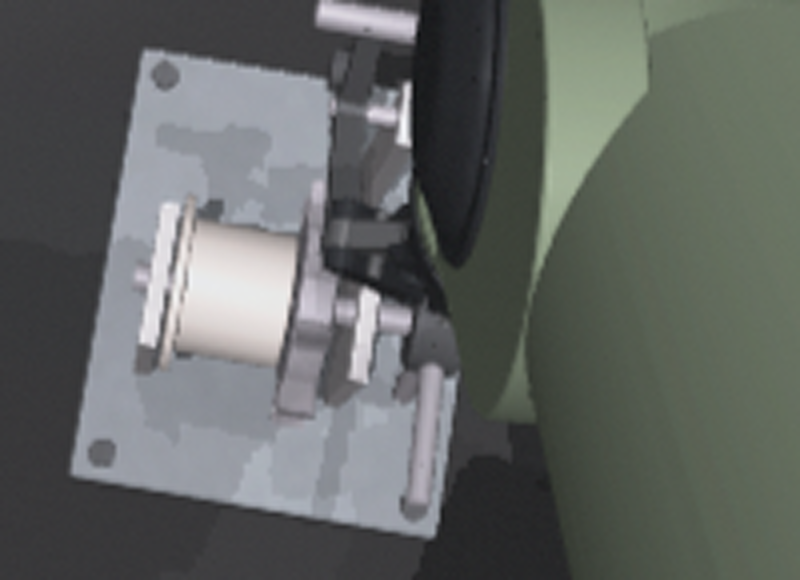

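```bash
cat > ang.py <<'E'
from h import *
import sys,json
th=np.radians(-3.6);R2=np.array([[np.cos(th),-np.sin(th)],[np.sin(th),np.cos(th)]]);O=np.array([.5114,-.0569])
def plane(f,p,y=-.048):
    o,d=ray(f,p);n=np.r_[R2[:,1],0];o=o-np.r_[O,0];k=(y-n@o)/(n@d);X=o+k*d;return np.array([R2[:,0]@X[:2],X[2]])*1000
sz=lambda p:(p[0]/3+235-1/3,p[1]/3+195-1/3)
f=load("side0")
def rep(n,P):
    for i,p in enumerate(P):
        X=plane(f,sz(p));a=np.degrees(np.arctan2(X[0],X[1]-90));print(n,np.round(X,1),"ang",round(a,1),"mod90",round((a+45)%90-45,1), "r",round(np.hypot(X[0],X[1]-90),1))
    for p,q in ((0,1),(2,3)):
        if max(p,q)<len(P):
            d=plane(f,sz(P[p]))-plane(f,sz(P[q]));a=np.degrees(np.arctan2(*d));print("  line",round((a+45)%90-45,2))
for k,v in json.loads(sys.argv[1]).items(): rep(k,v)
E
python3 ang.py '{"start":[[412,285],[113,434],[188,260],[322,452]],"now":[[95,358],[415,361],[222,479],[318,235]]}'
```

```text
start [ 68.7 119.8] ang 66.5 mod90 -23.5 r 74.9
start [-70.  57.] ang -115.2 mod90 -25.2 r 77.4
start [-32.7 158.3] ang -25.6 mod90 -25.6 r 75.7
start [30.3 15.4] ang 157.9 mod90 -22.1 r 80.5
  line -24.36
  line -23.79
now [-75.1 109. ] ang -75.8 mod90 14.2 r 77.5
now [73.7 68.8] ang 106.1 mod90 16.1 r 76.7
now [-19.4   9.7] ang -166.4 mod90 13.6 r 82.7
now [ 23.9 160.1] ang 18.8 mod90 18.8 r 74.1
  line 15.13
  line 16.06
```

Call:
carry_out(
  increments=[
    [0.25,0,0,0,0,0],
    [0.5,0,0,0,0,0],
    [0.7,0,0,0,0,0],
    [0.78,0,0,0,0,0],
    [0.78,0,0,0,0,0],
  ],
)

```text
t: 7.48
tool_pos: [0.5162, -0.1052, 0.1495]
ee_rot: [-0.0, 1.0, -0.031, 0.001]
force: [-2.0, 0.8, 0.5]
width: 0.0
```

```bash
python3 g.py 7.6,-48,148;python3 - <<'E'
from rig import *
import cv2,numpy as np
f=grab_frame("side");np.savez("pics/side5.npz",**f);cv2.imwrite("pics/s5.png",cv2.resize(f["img"][195:395,235:425],None,fx=3,fy=3,interpolation=cv2.INTER_CUBIC))
E
```

```text
t 7.47 stand mm [  7.9 -47.9 149.5] F [-2.   0.8  0.5] w 0.0
turn [-0.  -0.1  0. ]
7.6,-48,148 cm [-0.03  0.01  0.15]
```

View pics/s5.png

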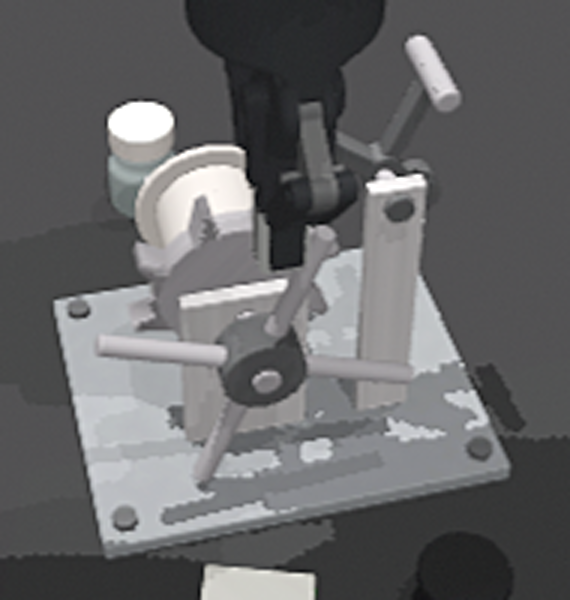

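```bash
python3 ang.py '{"start":[[412,285],[113,434],[188,260],[322,452]],"now":[[102,345],[410,372],[204,482],[323,236]]}'
```

```text
start [ 68.7 119.8] ang 66.5 mod90 -23.5 r 74.9
start [-70.  57.] ang -115.2 mod90 -25.2 r 77.4
start [-32.7 158.3] ang -25.6 mod90 -25.6 r 75.7
start [30.3 15.4] ang 157.9 mod90 -22.1 r 80.5
  line -24.36
  line -23.79
now [-71.6 116.3] ang -69.8 mod90 20.2 r 76.3
now [71.8 61.7] ang 111.5 mod90 21.5 r 77.2
now [-28.3  10. ] ang -160.5 mod90 19.5 r 84.8
now [ 26.1 159.1] ang 20.7 mod90 20.7 r 73.8
  line 20.86
  line 20.06
```

Call:
carry_out(
  increments=[
    [0.08,0,0,0,0,0],
    [0.08,0,0,0,0,0],
    [-0.6,0,0,0,0,0],
    [-1.5,0,-1,0,0,0],
    [-1.5,0,-4,0,0,0],
    [-1.5,0,-7,0,0,0],
    [-1.5,0,-10,0,0,0],
    [1.5,-1,-10,0,0,0],
    [5,-3,-10,0,0,0],
    [9,-5.3,-10,0,0,0],
    [12.5,-5.3,-10,0,0,0],
    [12.5,-5.3,-10,0,0,0],
  ],
)

```text
t: 9.02
tool_pos: [0.6451, -0.0599, 0.2497]
ee_rot: [-0.001, 1.0, -0.031, 0.001]
force: [-1.3, -0.8, -1.4]
width: 0.0
```

```bash
python3 g.py 128,5,190;python3 - <<'E'
from rig import *
import cv2,numpy as np
f=grab_frame("side");np.savez("pics/side6.npz",**f);cv2.imwrite("pics/s6.png",cv2.resize(f["img"][195:395,235:425],None,fx=3,fy=3,interpolation=cv2.INTER_CUBIC))
E
```

```text
t 9.03 stand mm [133.6   5.4 249.7] F [-1.3 -0.8 -1.4] w 0.0
turn [-0.1 -0.1  0. ]
128,5,190 cm [-0.57  0.05  5.97]
```

View pics/s6.png

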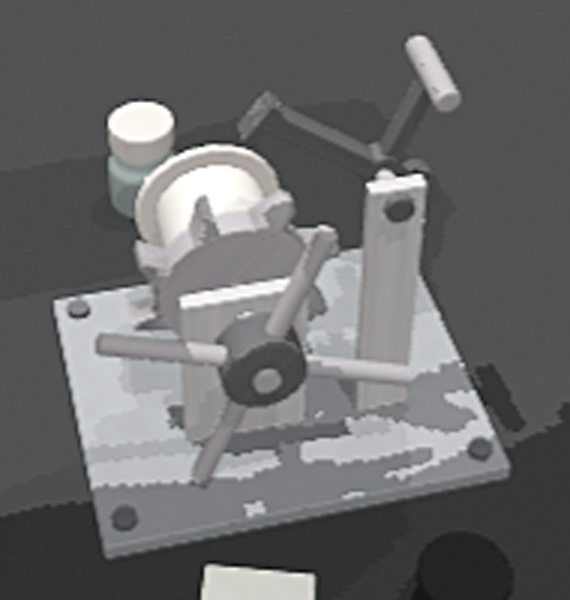

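The wheel stays in place with the next tooth gap under the nose, and the pawl is still up. I'll come down on the +x side of the T-bar and tip it back.

Call:
carry_out(
  increments=[
    [-0.4,0,3,0,0,0],
    [-0.4,0,5.5,0,0,0],
    [-0.4,0,6,0,0,0],
    [-1.5,0,6,0,0,0],
    [-2.2,0,6,0,0,0],
    [-2.8,0,6,0,0,0],
    [-3.4,0,6,0,0,0],
    [-4,0,6,0,0,0],
    [-4.5,0,6,0,0,0],
    [-5,0,6,0,0,0],
    [-5.5,0,6,0,0,0],
    [-5.7,0,6,0,0,0],
  ],
)

```text
t: 10.58
tool_pos: [0.5869, -0.0565, 0.1898]
ee_rot: [-0.0, 1.0, -0.031, 0.0]
force: [0.6, 0.7, -0.4]
width: 0.001
```

```bash
python3 g.py 73,5,190;python3 - <<'E'
from rig import *
import cv2,numpy as np
f=grab_frame("side");cv2.imwrite("pics/s7.png",cv2.resize(f["img"][195:395,235:425],None,fx=3,fy=3,interpolation=cv2.INTER_CUBIC))
E
```

```text
t 10.57 stand mm [ 75.3   5.1 189.8] F [ 0.6  0.7 -0.4] w 0.0
turn [-0.1 -0.1  0. ]
73,5,190 cm [-0.23  0.01 -0.02]
```

View pics/s7.png

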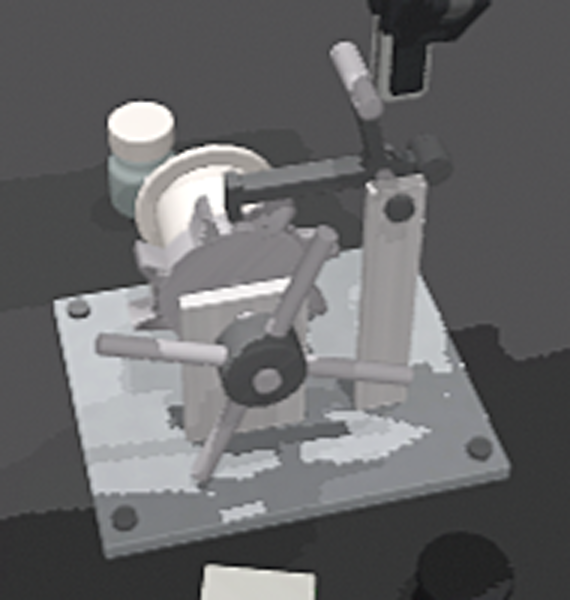

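The T-bar is at the starting pixels ((344,47)–(371,108)) and the arm is level in the notch, so the pawl is seated. Now I back the arm off and up.

Call:
carry_out(
  increments=[
    [1,0,0,0,0,0],
    [3,0,0,0,0,0],
    [4,0,-2,0,0,0],
    [4,0,-5,0,0,0],
    [4,0,-8,0,0,0],
    [5,0,-10,0,0,0],
    [5,0,-10,0,0,0],
    [5,0,-10,0,0,0],
  ],
)

```text
t: 11.62
tool_pos: [0.6366, -0.0597, 0.289]
ee_rot: [-0.0, 1.0, -0.031, -0.0]
force: [-0.1, 0.6, -0.2]
width: 0.002
```

```bash
python3 g.py;python3 - <<'E'
from rig import *
import cv2,numpy as np
f=grab_frame("side");g=f["img"];cv2.imwrite("pics/s8.png",cv2.resize(g[195:395,235:425],None,fx=3,fy=3,interpolation=cv2.INTER_CUBIC))
a=cv2.imread("pics/side0.png")
cv2.imwrite("pics/cmp.png",np.hstack([a[220:460,240:430],g[220:460,240:430]]).repeat(2,0).repeat(2,1))
E
```

```text
t 11.62 stand mm [125.1   5.  289. ] F [-0.1  0.6 -0.2] w 0.0
turn [-0.1  0.   0. ]
```

View pics/s8.png

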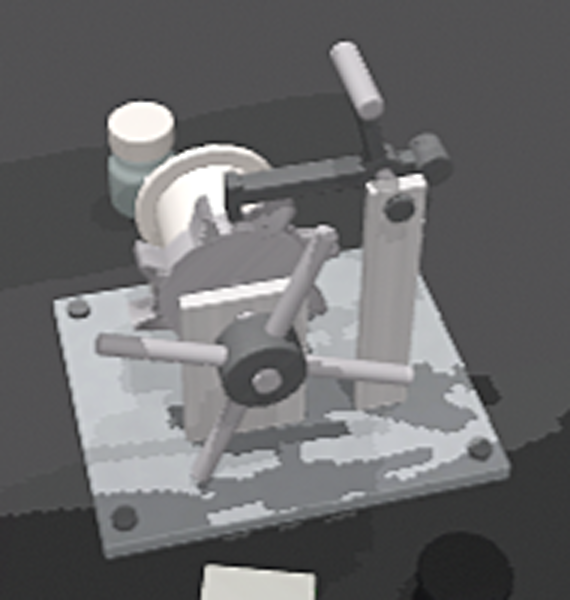

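View pics/cmp.png

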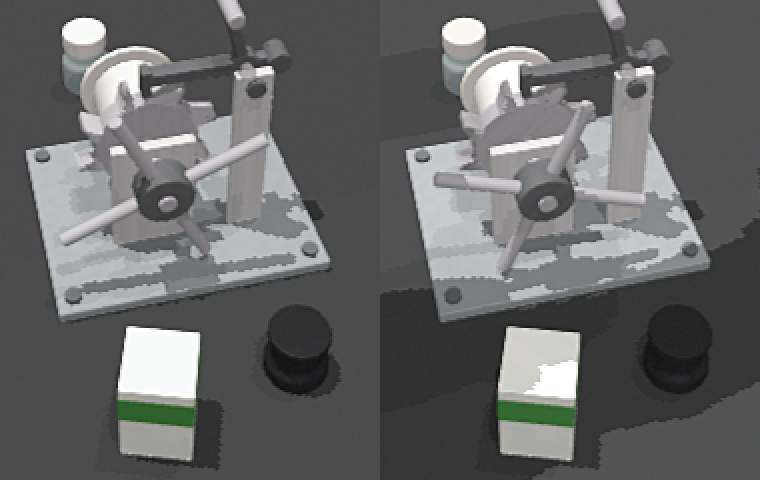

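```bash
python3 ang.py '{"final":[[102,344],[409,373],[203,483],[325,236]]}'
```

```text
final [-71.6 116.9] ang -69.4 mod90 20.6 r 76.5
final [71.3 61.1] ang 112.1 mod90 22.1 r 76.9
final [-28.8   9.4] ang -160.3 mod90 19.7 r 85.6
final [ 27.  158.9] ang 21.4 mod90 21.4 r 74.0
  line 21.34
  line 20.48
```

Both pictures match except for the pins, which have turned by one notch. The T-bar, pawl, carton, loupe and jar are at the same pixels as at the start.

```bash
python3 -c "
from rig import *
job_done()"
```

```text
the job is handed in; nothing more can be done
```

The winder is let back by one notch and the job is handed in, at about 11.6 s on the robot's clock. With closed fingertips I did it in the order asked:
1. Pushed the T-bar until the pawl tipped up and stayed lifted.
2. Pushed the uppermost capstan pin in +x.
3. Tipped the T-bar back so the pawl dropped in.

**Wheel:** the pins turned about 45° (0.785 rad) between the first and last side pictures, which is one notch. The absolute angles agree less well. The camera put the pin at about 21°, while the finger contact geometry gave about 22–23° against the nominal 22.5°. All of these are within the drop-in tolerance of about 0.1 rad (5.7°).

**Pawl:** in the last picture the T-bar and pawl arm are at their starting (seated) pixels.

**Bystanders:** the carton, loupe and jar look unmoved in the side view. I did not take a final top view.

**Forces:** the tool force read between moves stayed below about 2.5 N. At the end the arm was clear, about 100 mm up and 50 mm back from where it released the T-bar.

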